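Return the frosted glass bottles to their coasters on the bath shelf

ROBOT

A 6-joint arm with a two-finger parallel gripper is mounted at the origin on the work surface. World frame = base frame: x ahead of the robot, y to its left, z up, the work surface at z = 0. Lengths are in m, angles in rad, forces in N, time in s.
With the tool pointing down it reaches from about 0.25 to 0.725 m from the base axis. Payload 4 kg.
Tool frame: the origin (TCP) lies on the centre line of the jaws, within the pads' length; the fingertips stand 17 mm ahead of it and the grasp point (between the pads) lies 2 mm behind it; z points along the fingers, y is the line along which they close (so a half turn about z gives the same grasp; the last joint's range is limited). The gripper opens to 85 mm and grips with 20 to 120 N. Pads are 22 mm wide; open, the fingers measure 114 mm over their backs; the gripper's body (76 mm by 85 mm) begins 54 mm behind the grasp point. The pads swing forward as they close: fully open they stand 13 mm farther back than shut.
Start: joints at [0, 0.241, 0.005, 1.335, 0, 1.571], TCP at [0.5, -0, 0.248] pointing down, gripper open.
Joint ranges: [-2.72, 2.72], [-1.05, 1.87], [-1.09, 1.28], [-1.99, 2.15], [-1.42, 1.44], [-3.14, 3.14]. Speed limits (rad/s): [2.79, 2.79, 3.14, 3.14, 3.14, 3.14].

INTERFACE

Orientations are given as a unit quaternion [x, y, z, w].
In Python, from workcell import bot, camera, get_calibration gives the robot as it stands.
- The arm moves only by the tool apply_moves, never from a script. Its argument "steps" is a list of rows, each a list of 3 entries, a list of its own where there are three numbers: the shift along the tool's x, y, z as a fraction of full scale, then the turn, a rotation vector about the tool's x, y, z as a fraction of full scale, then the opening, from 0 (shut) to 1 (fully open). A call has exactly 8 rows; each row shifts and turns the commanded pose from where the row before left it, along the tool's axes as they then stand; what a row does not reach is not made up. Full scale, the value 1, is 20 cm for a shift and pi rad for a turn. A row lasts 1/12 s, in which the tool goes at most 41.7 mm and 7.16 degrees, less where a joint would pass 70% of its speed; a pose out of reach is approached as far as the arm can. A call with a number of a shift or a turn outside -1 to 1 is refused whole. A call with a gripper value outside its range is refused whole. The fingers move at their own pace and stop on an object; the grip force is fixed at half the most. Time passes only in rows, so rows that do not move let the fingers close, or fill a call up. It gives the time, the measured TCP pose, the force, the opening and the grip force at its end, in the units of the state.
- bot.get_obs(): the state, without advancing time (a new reading comes with each control period).
- camera(name): name is "scene" or "side" or "wrist"; returns (picture, depth): 420x560x3 uint8, red, green, blue; 420x560 float32, m along the optical axis (not along the pixel's ray), 0 where there is no reading.
- get_calibration(name): a dict with "fov_y" (degrees; the focal length in pixels is half the picture's height over the tangent of half this angle, whatever the lens; pixels are square), "cx", "cy" (the principal point, pixels), "dist_coeffs" ([k1, k2, p1, p2, k3] as OpenCV has them; the pictures are not rectified), "rvec" (rotation vector, rad) and "tvec" (3), from world to camera coordinates, as OpenCV has them. Camera axes: x right, y down, z forward; pixel columns grow to the right and rows downward; lengths in m; the calibration is good to about 2 mm. A picture is of the moment at which its call begins: read the wrist's pose just before it. get_calibration takes no time and is no camera call; for the wrist camera it gives the pose at the moment of the call.
- bot.job_done(): hands the job in; it is judged then, once.
The state is a dict: "clock": time; "joint_pos": joint angles; "joint_vel": joint speeds; "tau": joint torques, N m; "eef_pos": TCP position; "tool_rot": TCP orientation; "ft_force": force on the tool from outside, world axes, zero at the start; "ft_torque": the same for the moment, N m; "grip_width": finger opening in m; "grasp_force": force on a finger pad.
Only numpy, scipy, OpenCV 4.12 (cv2) and the standard library are available. Lean on these libraries where they do the work, as an engineer would, in place of code of your own. Each camera call takes 0.05 s, during which the arm holds its last target. There are 200 camera calls.

TASK

Put the four round frosted-glass bottles back on the stainless bath shelf, one after another, each standing upright in the middle of the coaster that has the same colour as its twist cap. Keep the glass bottles upright and set them down gently; leave the two square white plastic bottles standing where they are.

Things in the scene. Friction and masses are not known exactly. Their poses are not given: they have to be found in the camera images.
- bottle_blue_mid (a point): Centre (on the axis, 42 mm above its underside) of the loose round frosted-glass bottle with the blue ribbed twist cap. 84 mm high: straight glass body 48 mm in diameter up to 54 mm, shoulder, cap 35 mm in diameter from 62 to 84 mm. About 0.2 kg, z up along it. Starts standing on the deck (z = 0) in a bent row with the other bottles, robot side of the shelf, 80 mm or more between centres.
- bottle_red_mid (a point): Centre (on the axis, 42 mm above its underside) of the loose round frosted-glass bottle with the red ribbed twist cap. 84 mm high: straight glass body 48 mm in diameter up to 54 mm, shoulder, cap 35 mm in diameter from 62 to 84 mm. About 0.2 kg, z up along it. Starts standing on the deck (z = 0) in a bent row with the other bottles, robot side of the shelf, 80 mm or more between centres.
- bottle_yellow_mid (a point): Centre (on the axis, 42 mm above its underside) of the loose round frosted-glass bottle with the yellow ribbed twist cap. 84 mm high: straight glass body 48 mm in diameter up to 54 mm, shoulder, cap 35 mm in diameter from 62 to 84 mm. About 0.2 kg, z up along it. Starts standing on the deck (z = 0) in a bent row with the other bottles, robot side of the shelf, 80 mm or more between centres.
- bottle_green_mid (a point): Centre (on the axis, 42 mm above its underside) of the loose round frosted-glass bottle with the green ribbed twist cap. 84 mm high: straight glass body 48 mm in diameter up to 54 mm, shoulder, cap 35 mm in diameter from 62 to 84 mm. About 0.2 kg, z up along it. Starts standing on the deck (z = 0) in a bent row with the other bottles, robot side of the shelf, 80 mm or more between centres.
- coaster_blue_top (a point): Centre of the top face of the blue silicone coaster: flat disc, 72 mm in diameter, 5 mm thick, no rim, fixed on the low stainless shelf (130 mm deep, 480 mm wide, top 35 mm above the deck), so its top is 40 mm above the deck. Four coasters in a row, 90 mm or more between centres, any order. z up. A wire rail on the shelf's far edge stands 20 mm above the shelf.
- coaster_red_top (a point): Centre of the top face of the red silicone coaster: flat disc, 72 mm in diameter, 5 mm thick, no rim, fixed on the low stainless shelf (130 mm deep, 480 mm wide, top 35 mm above the deck), so its top is 40 mm above the deck. Four coasters in a row, 90 mm or more between centres, any order. z up. A wire rail on the shelf's far edge stands 20 mm above the shelf.
- coaster_yellow_top (a point): Centre of the top face of the yellow silicone coaster: flat disc, 72 mm in diameter, 5 mm thick, no rim, fixed on the low stainless shelf (130 mm deep, 480 mm wide, top 35 mm above the deck), so its top is 40 mm above the deck. Four coasters in a row, 90 mm or more between centres, any order. z up. A wire rail on the shelf's far edge stands 20 mm above the shelf.
- coaster_green_top (a point): Centre of the top face of the green silicone coaster: flat disc, 72 mm in diameter, 5 mm thick, no rim, fixed on the low stainless shelf (130 mm deep, 480 mm wide, top 35 mm above the deck), so its top is 40 mm above the deck. Four coasters in a row, 90 mm or more between centres, any order. z up. A wire rail on the shelf's far edge stands 20 mm above the shelf.
- square_blue_mid (a point): Centre (on the axis, 42 mm above its underside) of a square opaque white plastic bottle with a blue cap, not glass: to be left where it stands. 46 x 46 mm in plan, 84 mm high, x and y square to its sides, about 0.2 kg, loose, in the row of glass bottles. Other things on the deck stand clear of the row and the shelf.
- square_red_mid (a point): Centre (on the axis, 42 mm above its underside) of a square opaque white plastic bottle with a red cap, not glass: to be left where it stands. 46 x 46 mm in plan, 84 mm high, x and y square to its sides, about 0.2 kg, loose, in the row of glass bottles. Other things on the deck stand clear of the row and the shelf.

How it is judged:
By the outcome, as a careful person would: the job done as asked, in the order asked, and still so for the second after the job is handed in, with the robot touching nothing.
It also fails if it takes over 96 s, if anything falls off the work surface, if the arm or the gripper's body presses on something with over 40 N, if the wrist force passes 120 N, or if a joint passes its speed limit or range.

## Working session

There is one attempt and no reset: what is moved stays moved. The work goes in short steps, Python scripts to look and compute and a tool call to move; the robot and the scene stay as the last step left them, time stands still between calls to the robot, and variables do not carry over. Pictures are saved under pics/ and viewed, at most 14 in all, crops included, and the job is handed in when it is done.

Besides the shell and the picture viewer there is one more tool, called in YAML: its name, and indented under it one key for each argument. apply_moves: Moves the arm, as the interface text tells. Its arguments: {"type":"object","properties":{"steps":{"type":"array"}},"required":["steps"]}

```bash
mkdir -p pics; ls; python3 - <<'E'
from workcell import bot, camera, get_calibration
import cv2,numpy as np
for n in("scene","side"):
    p,d=camera(n); np.savez(f"{n}0.npz",p=p,d=d); cv2.imwrite(f"pics/{n}0.png",p[:,:,::-1]); c=get_calibration(n); print(n,c, -cv2.Rodrigues(np.array(c['rvec'],float))[0].T@np.array(c['tvec'],float).ravel())
print(bot.get_obs())
E
```

```text
pics
scene {'fov_y': 55.131304881946484, 'cx': 278.4223362792721, 'cy': 214.70407912594462, 'dist_coeffs': array([-0.04528497,  0.        ,  0.        ,  0.        ,  0.        ]), 'rvec': array([ 1.36255337,  2.15894626, -0.9279779 ]), 'tvec': array([ 0.22153154, -0.24914221,  1.30567351])} [1.10561794 0.28108812 0.71730733]
side {'fov_y': 52.24348822841024, 'cx': 278.9250768003848, 'cy': 211.33510334601414, 'dist_coeffs': array([0.0395461, 0.       , 0.       , 0.       , 0.       ]), 'rvec': array([ 2.10051898, -0.546791  ,  0.30350684]), 'tvec': array([-0.40612948,  0.20488972,  0.89151949])} [ 0.04015819 -0.74661848  0.6653391 ]
{'clock': 0.1, 'joint_pos': array([-1.72443545e-05,  2.41357450e-01,  3.86267623e-03,  1.33520970e+00,
        2.81080455e-05,  1.57080456e+00]), 'joint_vel': array([ 0.00074588, -0.00100046,  0.0030182 , -0.00107985, -0.00039063,
        0.00095957]), 'tau': array([-3.57412864e-04, -3.73140085e+01,  2.53010201e+01,  1.07858295e-02,
        2.43542411e-05, -2.54672034e-05]), 'eef_pos': array([ 4.99464391e-01, -5.59985946e-07,  2.47493483e-01]), 'tool_rot': array([ 7.07115475e-01,  7.07097443e-01, -6.64690377e-04, -6.84571839e-04]), 'ft_force': array([-1.11285015, -0.00199419, -0.19765265]), 'ft_torque': array([-0.00076738,  0.02850052, -0.02395838]), 'grasp_force': 0.0, 'grip_width': 0.08533358796418655}
```

View pics/scene0.png

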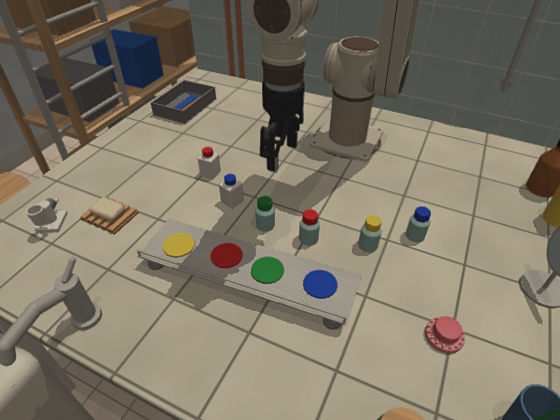

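View pics/side0.png

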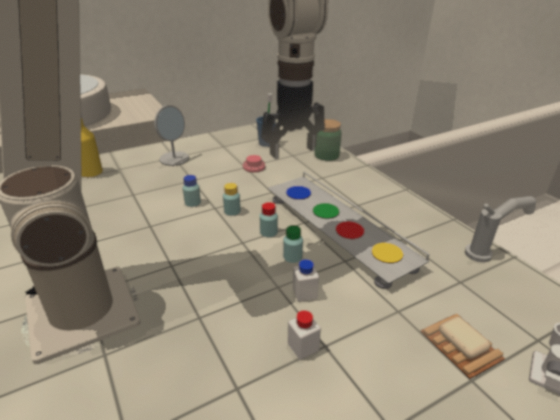

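Scene view: glass bottles green (265,212), red (310,227), yellow (370,233), blue (419,223). The squares are red (207,160) and blue (231,188). Coasters are yellow (178,245), red (227,256), green (267,270), blue (320,284). The side view shows the same set: caps at blue (190,183), yellow (231,189), red (268,210), green (293,232); squares blue (306,267), red (304,320).

```bash
cat > h.py <<'E'
import cv2,numpy as np
from workcell import get_calibration
HUE={'blue':(105,130),'red':(172,188),'yellow':(20,34),'green':(50,80)}
def cal(n):
    c=get_calibration(n); f=210/np.tan(np.radians(c['fov_y']/2))
    K=np.array([[f,0,c['cx']],[0,f,c['cy']],[0,0,1.]]); R=cv2.Rodrigues(np.array(c['rvec'],float))[0]
    return K,np.array(c['dist_coeffs'],float),R,-R.T@np.array(c['tvec'],float).ravel()
def rays(n,uv):
    K,D,R,C=cal(n); q=cv2.undistortPoints(np.array(uv,float).reshape(-1,1,2),K,D)[:,0]
    return C,np.c_[q,np.ones(len(q))]@R
def plane(n,uv,z):
    C,d=rays(n,uv); return C+d*((z-C[2])/d[:,2])[:,None]
def blobs(n,p,col,amin=30):
    h=cv2.cvtColor(p,cv2.COLOR_RGB2HSV).astype(int); a,b=HUE[col]; H=h[...,0]
    m=(((H>=a)&(H<=b))|((H+180<=b)))&(h[...,1]>140)&(h[...,2]>50)
    k,_,s,c=cv2.connectedComponentsWithStats(m.astype(np.uint8))
    return [(c[i],s[i]) for i in range(1,k) if s[i,4]>=amin]
def axis(uvs,uvd):
    A=[];B=[]
    for n,uv in(("scene",uvs),("side",uvd)):
        C,d=rays(n,[uv]); nrm=np.array([d[0,1],-d[0,0]])/np.hypot(*d[0,:2]); A.append(nrm);B.append(nrm@C[:2])
    return np.linalg.solve(A,B)
E
python3 - <<'E'
from h import *
for n in("scene","side"):
    p=np.load(f"{n}0.npz")['p']
    for c in HUE:
        for u,s in blobs(n,p,c): 
            print(n,c,u.round(1),s, plane(n,[u],.04)[0].round(4), plane(n,[u],.078)[0].round(4))
E
```

```text
scene blue [137.4  57.5] [ 111   30   52   58 2058] [-0.1593 -0.9863  0.04  ] [-0.0883 -0.9152  0.078 ]
scene blue [101.4  53.5] [ 93  40  18  26 311] [-0.1301 -1.1627  0.04  ] [-0.0608 -1.0817  0.078 ]
scene blue [185.6 101.6] [175  95  22  14 108] [ 0.0796 -0.5682  0.04  ] [ 0.1372 -0.5206  0.078 ]
scene blue [229.6 179.3] [225 174  10  11  92] [ 0.3918 -0.2046  0.04  ] [ 0.4319 -0.1774  0.078 ]
scene blue [421.9 213.9] [414 207  16  15 182] [0.3055 0.2922 0.04  ] [0.3504 0.2916 0.078 ]
scene blue [319.9 283.8] [304 271  33  27 718] [0.6115 0.1413 0.04  ] [0.6392 0.1491 0.078 ]
scene red [207.2 151.4] [202 147  11  10  90] [ 0.3062 -0.3317  0.04  ] [ 0.351  -0.2973  0.078 ]
scene red [309.8 216.7] [303 209  15  16 200] [0.4337 0.046  0.04  ] [0.4714 0.0592 0.078 ]
scene red [226.1 255.1] [211 243  31  25 620] [ 0.6277 -0.0747  0.04  ] [ 0.6545 -0.0548  0.078 ]
scene yellow [553.3 209.7] [543 185  17  42 419] [0.1436 0.5955 0.04  ] [0.1976 0.5779 0.078 ]
scene yellow [372.5 223.4] [365 216  16  16 205] [0.3905 0.1907 0.04  ] [0.4306 0.1958 0.078 ]
scene yellow [178.2 244.7] [163 233
[... 517 characters left out ...]
 [0.4636 0.0513 0.078 ]
side red [349.6 229.6] [336 222  28  17 355] [ 0.622  -0.0812  0.04  ] [ 0.5866 -0.1216  0.078 ]
side red [304.2 318.7] [297 311  16  17 216] [ 0.3676 -0.2731  0.04  ] [ 0.3477 -0.3019  0.078 ]
side yellow [ 89.1 154.1] [ 81 125  21  51 713] [0.1318 0.6688 0.04  ] [0.1263 0.5828 0.078 ]
side yellow [230.3 188.4] [225 184  11  10  97] [0.4447 0.2472 0.04  ] [0.4201 0.1868 0.078 ]
side yellow [386.9 252.4] [372 243  31  20 454] [ 0.6428 -0.1948  0.04  ] [ 0.6062 -0.2283  0.078 ]
side green [325.6 210.5] [314 205  24  12 230] [0.6193 0.0193 0.04  ] [ 0.5841 -0.0272  0.078 ]
side green [293.1 232.2] [288 227  11  12 112] [ 0.4932 -0.0228  0.04  ] [ 0.4656 -0.0667  0.078 ]
```

```bash
python3 - <<'E'
from h import *
from workcell import camera
K,D,R,C=cal("wrist"); print(C.round(3),R.round(3),K.round(1),D)
p,d=camera("wrist"); cv2.imwrite("pics/w0.png",p[:,:,::-1])
for c in HUE:
    for u,s in blobs("wrist",p,c): print(c,u.round(1),s,plane("wrist",[u],.04)[0].round(4),plane("wrist",[u],.084)[0].round(4),d[int(u[1]),int(u[0])])
S={n:np.load(f"{n}0.npz")['p'] for n in("scene","side")}
P={'blue':((421.9,213.9),None),'red':((309.8,216.7),(268.2,208.1)),'yellow':((372.5,223.4),(230.3,188.4)),'green':((264.4,203.1),(293.1,232.2)),'sqb':((229.6,179.3),(305.7,265.6)),'sqr':((207.2,151.4),(304.2,318.7))}
h=cv2.cvtColor(S['side'],cv2.COLOR_RGB2HSV); print(h[178:190:2,184:196:3].reshape(-1,3)[:16].tolist())
for k,(a,b) in P.items():
    if b: print(k,axis(a,b).round(4))
E
```

```text
[0.501 0.076 0.373] [[ 1.     0.    -0.002]
 [ 0.001 -0.955  0.297]
 [-0.002 -0.297 -0.955]] [[319.5   0.  277.5]
 [  0.  319.5 208.9]
 [  0.    0.    1. ]] [-0.043906  0.        0.        0.        0.      ]
blue [390.5  40.4] [ 354    1   74   80 4611] [0.608  0.1405 0.04  ] [0.5939 0.132  0.084 ] 0.29843658
blue [213.7 350.5] [201 340  27  22 446] [ 0.4189 -0.2175  0.04  ] [ 0.4297 -0.1787  0.084 ] 0.3524442
red [240.6 131.8] [ 221  112   40   41 1230] [0.4629 0.0546 0.04  ] [0.4679 0.0574 0.084 ] 0.28160343
red [387.1 246.8] [ 356  221   62   54 2511] [ 0.6253 -0.0726  0.04  ] [ 0.6088 -0.0529  0.084 ] 0.36180633
yellow [375.4 337. ] [366 317  22  38 516] [ 0.6241 -0.1966  0.04  ] [ 0.6078 -0.1606  0.084 ] 0.39809352
green [399.6 167.3] [ 372  137   56   58 2135] [0.6293 0.0185 0.04  ] [0.6124 0.0261 0.084 ] 0.33443755
[[117, 88, 139], [115, 151, 149], [115, 150, 146], [115, 142, 138], [119, 64, 111], [116, 138, 126], [115, 132, 124], [117, 106, 99], [118, 40, 103], [117, 100, 92], [117, 92, 89], [118, 79, 84], [109, 25, 113], [116, 92, 89], [117, 83, 83], [114, 80, 86]]
red [0.4668 0.0575]
yellow [0.4233 0.1949]
green [ 0.4709 -0.0583]
sqb [ 0.4284 -0.1799]
sqr [ 0.3506 -0.2977]
```

View pics/w0.png

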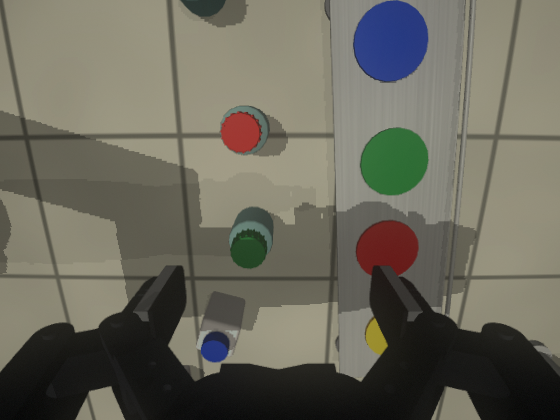

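The wrist view shows the red glass cap (241,132), green cap (249,248), square blue (214,346), and coasters blue (391,40), green (394,161), red (387,247). It agrees with the average of the two fixed cameras to about 2 mm. I'll move over the blue bottle and look.

apply_moves:
  steps:
    - [[0.18,-0.094,0],[0,0,0],1]
    - [[0.18,-0.094,0],[0,0,0],1]
    - [[0.18,-0.094,0],[0,0,0],1]
    - [[0.18,-0.094,0],[0,0,0],1]
    - [[0.18,-0.094,0],[0,0,0],1]
    - [[0.18,-0.094,0],[0,0,0],1]
    - [[0.18,-0.094,0],[0,0,0],1]
    - [[0.18,-0.094,0],[0,0,0],1]

```text
clock: 0.82
eef_pos: [0.3482, 0.2893, 0.2482]
tool_rot: [0.707, 0.707, -0.0, 0.0]
ft_force: [1.2, 0.3, -0.0]
grip_width: 0.0854
grasp_force: 0.0
```

```bash
cat > look.py <<'E'
import sys
from h import *
from workcell import camera,bot
o=bot.get_obs(); print("t",round(o['clock'],2),"tcp",o['eef_pos'].round(4),"rot",o['tool_rot'].round(3),"w",round(o['grip_width'],4),"F",o['ft_force'].round(1),o['grasp_force'])
if len(sys.argv)>1:
    p,d=camera("wrist"); cv2.imwrite(f"pics/{sys.argv[1]}.png",p[:,:,::-1])
    h=cv2.cvtColor(p,cv2.COLOR_RGB2HSV).astype(int)
    for c,(a,b) in HUE.items():
        H=h[...,0]; m=(((H>=a)&(H<=b))|(H+180<=b))&(h[...,1]>120)&(h[...,2]>25)
        m=cv2.morphologyEx(m.astype(np.uint8),cv2.MORPH_OPEN,np.ones((5,5)))
        k,_,s,cc=cv2.connectedComponentsWithStats(m)
        for i in range(1,k):
            if s[i,4]<200: continue
            u=cc[i]; x,y,w,hh=s[i,:4]; e=plane("wrist",[[x,y+hh/2],[x+w,y+hh/2]],.04); t=plane("wrist",[[x,y+hh/2],[x+w,y+hh/2]],.084)
            dm=np.median(d[y:y+hh,x:x+w][m[y:y+hh,x:x+w]>0]); K,D,R,C=cal("wrist"); r=rays("wrist",[u])[1][0]; Z=(C+r*dm)[2]
            print(c,u.round(),s[i].tolist(),"z=.04:",plane("wrist",[u],.04)[0][:2].round(4),"diam",round(e[1,0]-e[0,0],4),"| z=.084:",plane("wrist",[u],.084)[0][:2].round(4),"diam",round(t[1,0]-t[0,0],4),"Zdepth",round(Z,3))
E
python3 look.py w1
```

```text
t 0.82 tcp [0.3482 0.2893 0.2482] rot [ 0.707  0.707 -0.     0.   ] w 0.0854 F [ 1.2  0.3 -0. ] 0.0
blue [271. 192.] [253, 175, 36, 35, 1005] z=.04: [0.3384 0.2882] diam 0.0387 | z=.084: [0.3394 0.299 ] diam 0.0336 Zdepth 0.083
blue [486. 301.] [458, 277, 57, 50, 2161] z=.04: [0.6028 0.1529] diam 0.0732 | z=.084: [0.5689 0.1817] diam 0.0635 Zdepth 0.038
red [524.  75.] [504, 50, 41, 51, 1572] z=.04: [0.5906 0.4111] diam 0.0432 | z=.084: [0.5584 0.4058] diam 0.0375 Zdepth 0.036
red [465. 415.] [449, 410, 31, 10, 251] z=.04: [ 0.6153 -0.0348] diam 0.0459 | z=.084: [0.5798 0.0187] diam 0.0399 Zdepth 0.036
yellow [348. 279.] [331, 261, 36, 37, 1065] z=.04: [0.43   0.1834] diam 0.0425 | z=.084: [0.4189 0.2081] diam 0.0369 Zdepth 0.081
```

View pics/w1.png

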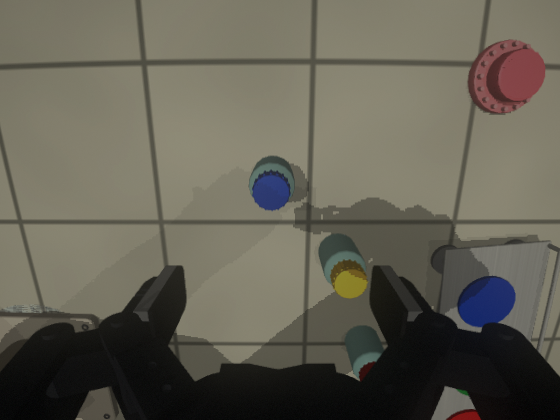

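The view shows the blue glass cap at (271,192), yellow (349,284), and the blue coaster at (486,301). Coaster y is off by 12 mm compared with earlier. The arm was probably still moving, since I read the calibration after the picture, so I'll re-measure now that it's at rest.

```bash
python3 look.py w1b
```

```text
t 0.87 tcp [0.345  0.2955 0.2482] rot [ 0.704  0.71   0.001 -0.003] w 0.0856 F [-0.7  4.4  0.8] 0.0
blue [275. 199.] [257, 182, 36, 35, 980] z=.04: [0.345  0.2762] diam 0.039 | z=.084: [0.3453 0.2883] diam 0.0338 Zdepth 0.083
blue [487. 307.] [459, 284, 57, 49, 2003] z=.04: [0.6084 0.1405] diam 0.0741 | z=.084: [0.574  0.1705] diam 0.0643 Zdepth 0.041
red [526.  86.] [506, 60, 41, 50, 1533] z=.04: [0.5972 0.3976] diam 0.0436 | z=.084: [0.5643 0.3937] diam 0.0378 Zdepth 0.035
yellow [351. 286.] [334, 268, 35, 37, 1061] z=.04: [0.4359 0.1702] diam 0.0417 | z=.084: [0.4242 0.1963] diam 0.0362 Zdepth 0.082
```

At rest it's consistent: blue bottle (0.345, 0.288), blue coaster (0.608, 0.1405). Descending on the blue bottle.

apply_moves:
  steps:
    - [[0,-0.02,0.15],[0,0,0],1]
    - [[0,0,0.16],[0,0,0],1]
    - [[0,0,0.18],[0,0,0],1]
    - [[0,0,0.18],[0,0,0],1]
    - [[0,0,0.16],[0,0,0],1]
    - [[0,0,0.12],[0,0,0],1]
    - [[0,0,0.07],[0,0,0],1]
    - [[0,0,0.02],[0,0,0],1]

```text
clock: 1.58
eef_pos: [0.344, 0.2856, 0.0374]
tool_rot: [0.707, 0.707, -0.003, -0.0]
ft_force: [0.3, -0.1, 0.5]
grip_width: 0.0852
grasp_force: 0.0
```

apply_moves:
  steps:
    - [[0,0,0],[0,0,0],1]
    - [[0,0,0],[0,0,0],0]
    - [[0,0,0],[0,0,0],0]
    - [[0,0,0],[0,0,0],0]
    - [[0,0,0],[0,0,0],0]
    - [[0,0,0],[0,0,0],0]
    - [[0,0,0],[0,0,0],0]
    - [[0,0,0],[0,0,0],0]

```text
clock: 2.25
eef_pos: [0.3462, 0.2888, 0.0419]
tool_rot: [0.707, 0.707, 0.001, -0.0]
ft_force: [-1.1, 0.2, 4.9]
grip_width: 0.0467
grasp_force: 62.2
```

apply_moves:
  steps:
    - [[0,0,-0.02],[0,0,0],0]
    - [[0,0,-0.05],[0,0,0],0]
    - [[0,0,-0.08],[0,0,0],0]
    - [[0,0,-0.1],[0,0,0],0]
    - [[0,0,-0.1],[0,0,0],0]
    - [[0,0,-0.08],[0,0,0],0]
    - [[0,0,-0.05],[0,0,0],0]
    - [[0,0,-0.02],[0,0,0],0]

```text
clock: 2.92
eef_pos: [0.3466, 0.2887, 0.1426]
tool_rot: [0.707, 0.707, 0.002, 0.0]
ft_force: [1.2, 0.1, -1.6]
grip_width: 0.0463
grasp_force: 61.8
```

apply_moves:
  steps:
    - [[-0.03,0.05,0],[0,0,0],0]
    - [[-0.06,0.11,0],[0,0,0],0]
    - [[-0.09,0.16,0],[0,0,0],0]
    - [[-0.09,0.16,0],[0,0,0],0]
    - [[-0.09,0.16,0],[0,0,0],0]
    - [[-0.09,0.16,0],[0,0,0],0]
    - [[-0.09,0.16,0],[0,0,0],0]
    - [[-0.08,0.14,0],[0,0,0],0]

```text
clock: 3.58
eef_pos: [0.5673, 0.1615, 0.1389]
tool_rot: [0.708, 0.707, -0.001, -0.0]
ft_force: [-0.6, 0.9, -1.3]
grip_width: 0.0465
grasp_force: 61.9
```

apply_moves:
  steps:
    - [[-0.06,0.1,0],[0,0,0],0]
    - [[-0.04,0.07,0],[0,0,0],0]
    - [[-0.0175,0.04,0],[0,0,0],0]
    - [[0,0,0.03],[0,0,0],0]
    - [[0,0,0.04],[0,0,0],0]
    - [[0,0,0.04],[0,0,0],0]
    - [[0,0,0.03],[0,0,0],0]
    - [[0,0,0],[0,0,0],0]

```text
clock: 4.25
eef_pos: [0.6052, 0.1409, 0.1099]
tool_rot: [0.707, 0.708, -0.002, -0.001]
ft_force: [-0.3, 0.4, -2.2]
grip_width: 0.0461
grasp_force: 62.0
```

```bash
python3 - <<'E'
from h import *
from workcell import camera,bot
o=bot.get_obs(); print(o['eef_pos'],o['clock'])
w,_=camera("wrist"); p,_=camera("side"); s,_=camera("scene")
cv2.imwrite("pics/c1.png",np.hstack([cv2.resize(p[100:300,180:460],(400,286)),cv2.resize(w,(400,286))])[:,:,::-1])
E
python3 look.py
```

```text
[0.60518192 0.14094082 0.10989445] 4.25
t 4.4 tcp [0.6072 0.1411 0.1124] rot [ 0.707  0.707 -0.    -0.   ] w 0.0463 F [-0.2 -0.1 -1.3] 61.95228626123935
```

View pics/c1.png

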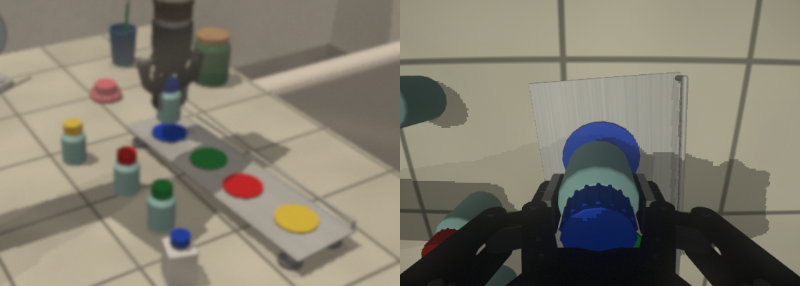

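The bottle hangs upright above the blue coaster. Lowering gently.

apply_moves:
  steps:
    - [[0,0,0.02],[0,0,0],0]
    - [[0,0,0.03],[0,0,0],0]
    - [[0,0,0.03],[0,0,0],0]
    - [[0,0,0.03],[0,0,0],0]
    - [[0,0,0.02],[0,0,0],0]
    - [[0,0,0.01],[0,0,0],0]
    - [[0,0,0.005],[0,0,0],0]
    - [[0,0,0],[0,0,0],0]

```text
clock: 5.07
eef_pos: [0.6075, 0.1404, 0.0829]
tool_rot: [0.707, 0.707, -0.0, -0.0]
ft_force: [-0.1, 0.5, -1.3]
grip_width: 0.0464
grasp_force: 62.0
```

apply_moves:
  steps:
    - [[0,0,0.005],[0,0,0],0]
    - [[0,0,0],[0,0,0],0]
    - [[0,0,0.005],[0,0,0],0]
    - [[0,0,0],[0,0,0],0]
    - [[0,0,0],[0,0,0],0]
    - [[0,0,0],[0,0,0],0]
    - [[0,0,0],[0,0,0],0]
    - [[0,0,0],[0,0,0],0]

```text
clock: 5.73
eef_pos: [0.6079, 0.1405, 0.0819]
tool_rot: [0.707, 0.707, 0.0, 0.0]
ft_force: [-1.1, -0.1, 3.8]
grip_width: 0.0465
grasp_force: 62.3
```

apply_moves:
  steps:
    - [[0,0,0],[0,0,0],0.7]
    - [[0,0,0],[0,0,0],0.8]
    - [[0,0,0],[0,0,0],0.9]
    - [[0,0,0],[0,0,0],1]
    - [[0,0,0],[0,0,0],1]
    - [[0,0,-0.02],[0,0,0],1]
    - [[0,0,-0.05],[0,0,0],1]
    - [[0,0,-0.08],[0,0,0],1]

```text
clock: 6.4
eef_pos: [0.6064, 0.1402, 0.1105]
tool_rot: [0.707, 0.707, -0.001, -0.001]
ft_force: [0.0, 0.3, 0.3]
grip_width: 0.0853
grasp_force: 0.0
```

apply_moves:
  steps:
    - [[0,0,-0.12],[0,0,0],1]
    - [[0,0,-0.15],[0,0,0],1]
    - [[0,0,-0.15],[0,0,0],1]
    - [[0,0,-0.1],[0,0,0],1]
    - [[-0.06,-0.1,0],[0,0,0],1]
    - [[-0.1,-0.18,0],[0,0,0],1]
    - [[-0.1,-0.18,0],[0,0,0],1]
    - [[-0.08,-0.15,0],[0,0,0],1]

```text
clock: 7.07
eef_pos: [0.4835, 0.0716, 0.2162]
tool_rot: [0.707, 0.707, 0.0, 0.0]
ft_force: [0.3, -0.3, 1.0]
grip_width: 0.085
grasp_force: 0.0
```

apply_moves:
  steps:
    - [[-0.05,-0.08,0],[0,0,0],1]
    - [[-0.02,-0.02,0],[0,0,0],1]
    - [[0,0,0],[0,0,0],1]
    - [[0,0,0],[0,0,0],1]
    - [[0,0,0],[0,0,0],1]
    - [[0,0,0],[0,0,0],1]
    - [[0,0,0],[0,0,0],1]
    - [[0,0,0],[0,0,0],1]

```text
clock: 7.73
eef_pos: [0.4661, 0.0589, 0.215]
tool_rot: [0.707, 0.707, -0.0, -0.0]
ft_force: [-0.1, 0.1, -0.0]
grip_width: 0.0855
grasp_force: 0.0
```

```bash
python3 look.py w2
```

```text
t 7.73 tcp [0.4661 0.0589 0.215 ] rot [ 0.707  0.707 -0.    -0.   ] w 0.0855 F [-0.1  0.1 -0. ] 0.0
blue [417. 108.] [394, 65, 57, 80, 1794] z=.04: [0.5934 0.1371] diam 0.0525 | z=.084: [0.5749 0.1367] diam 0.0448 Zdepth 0.038
blue [486.  99.] [452, 73, 66, 54, 2678] z=.04: [0.6566 0.1467] diam 0.0623 | z=.084: [0.6289 0.1449] diam 0.0532 Zdepth 0.123
red [277. 204.] [257, 183, 41, 42, 1419] z=.04: [0.467  0.0467] diam 0.0401 | z=.084: [0.4671 0.0596] diam 0.0343 Zdepth 0.083
red [435. 297.] [415, 282, 37, 34, 792] z=.04: [ 0.6395 -0.0592] diam 0.0415 | z=.084: [ 0.6143 -0.0308] diam 0.0354 Zdepth 0.04
yellow [220.  27.] [195, 0, 50, 56, 2184] z=.04: [0.4184 0.2027] diam 0.0425 | z=.084: [0.4255 0.1927] diam 0.0363 Zdepth 0.084
green [431. 224.] [398, 192, 68, 65, 3479] z=.04: [0.6223 0.0254] diam 0.0702 | z=.084: [0.5996 0.0414] diam 0.0599 Zdepth 0.04
green [279. 323.] [265, 309, 32, 29, 664] z=.04: [ 0.4692 -0.0912] diam 0.0357 | z=.084: [ 0.4689 -0.0581] diam 0.0304 Zdepth 0.084
```

View pics/w2.png

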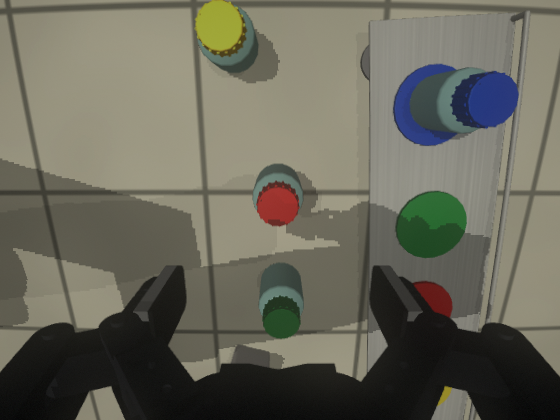

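Red bottle is at (0.467, 0.059). The blue bottle stands centred on its coaster in the picture (417–486, ~100). Next: grasp, lift and carry red.

apply_moves:
  steps:
    - [[0,0.007,0.08],[0,0,0],1]
    - [[0,0,0.15],[0,0,0],1]
    - [[0,0,0.17],[0,0,0],1]
    - [[0,0,0.17],[0,0,0],1]
    - [[0,0,0.15],[0,0,0],1]
    - [[0,0,0.1],[0,0,0],1]
    - [[0,0,0.04],[0,0,0],1]
    - [[0,0,0.015],[0,0,0],1]

```text
clock: 8.45
eef_pos: [0.4658, 0.0584, 0.0386]
tool_rot: [0.707, 0.707, -0.001, -0.001]
ft_force: [-0.7, -0.7, 0.3]
grip_width: 0.0854
grasp_force: 0.0
```

apply_moves:
  steps:
    - [[0,0,0],[0,0,0],1]
    - [[0,0,0],[0,0,0],0]
    - [[0,0,0],[0,0,0],0]
    - [[0,0,0],[0,0,0],0]
    - [[0,0,0],[0,0,0],0]
    - [[0,0,0],[0,0,0],0]
    - [[0,0,0],[0,0,0],0]
    - [[0,0,0],[0,0,0],0]

```text
clock: 9.12
eef_pos: [0.4678, 0.0587, 0.042]
tool_rot: [0.707, 0.707, 0.001, 0.001]
ft_force: [-1.3, 0.1, 7.1]
grip_width: 0.0459
grasp_force: 61.2
```

apply_moves:
  steps:
    - [[0,0,-0.02],[0,0,0],0]
    - [[0,0,-0.05],[0,0,0],0]
    - [[0,0,-0.08],[0,0,0],0]
    - [[0,0,-0.1],[0,0,0],0]
    - [[0,0,-0.1],[0,0,0],0]
    - [[0,0,-0.08],[0,0,0],0]
    - [[0,0,-0.05],[0,0,0],0]
    - [[0,0,-0.02],[0,0,0],0]

```text
clock: 9.78
eef_pos: [0.468, 0.0586, 0.1424]
tool_rot: [0.707, 0.707, 0.001, 0.001]
ft_force: [0.8, 0.1, -2.5]
grip_width: 0.0461
grasp_force: 62.0
```

apply_moves:
  steps:
    - [[-0.03,0.04,0],[0,0,0],0]
    - [[-0.08,0.09,0],[0,0,0],0]
    - [[-0.12,0.14,0],[0,0,0],0]
    - [[-0.14,0.17,0],[0,0,0],0]
    - [[-0.13,0.16,0],[0,0,0],0]
    - [[-0.1,0.11,0],[0,0,0],0]
    - [[-0.05,0.06,0],[0,0,0],0]
    - [[-0.02,0.02,0],[0,0,0],0]

```text
clock: 10.45
eef_pos: [0.6248, -0.0769, 0.138]
tool_rot: [0.708, 0.706, -0.001, -0.0]
ft_force: [-0.3, 0.3, -3.8]
grip_width: 0.046
grasp_force: 62.3
```

```bash
python3 look.py w3
```

```text
t 10.45 tcp [ 0.6248 -0.0769  0.138 ] rot [ 0.708  0.706 -0.001 -0.   ] w 0.046 F [-0.3  0.3 -3.8] 62.280967778060585
blue [ 21. 362.] [0, 340, 45, 45, 1551] z=.04: [ 0.3923 -0.2145] diam 0.0442 | z=.084: [ 0.4383 -0.1724] diam 0.0355 Zdepth 0.081
red [277. 200.] [230, 170, 96, 67, 4175] z=.04: [ 0.6252 -0.0635] diam 0.07 | z=.084: [ 0.6253 -0.0511] diam 0.0562 Zdepth 0.04
red [278. 328.] [224, 281, 108, 89, 7504] z=.04: [ 0.6253 -0.1743] diam 0.0899 | z=.084: [ 0.6254 -0.14  ] diam 0.0722 Zdepth 0.177
green [273.  68.] [219, 11, 109, 115, 9822] z=.04: [0.6226 0.0255] diam 0.0708 | z=.084: [0.6232 0.0204] diam 0.0568 Zdepth 0.04
green [ 32. 208.] [0, 181, 71, 58, 2982] z=.04: [ 0.4405 -0.0687] diam 0.0567 | z=.084: [ 0.477  -0.0553] diam 0.0456 Zdepth 0.082
```

```bash
python3 - <<'E'
from h import *
from workcell import camera,bot
print(bot.get_obs()['eef_pos'].round(4)); p,_=camera("wrist")
h=cv2.cvtColor(p,cv2.COLOR_RGB2HSV).astype(int);H=h[...,0]
m=((H>=172)|(H<=8))&(h[...,1]>120)&(h[...,2]>25); m[250:]=0; m=cv2.morphologyEx(m.astype(np.uint8),cv2.MORPH_OPEN,np.ones((5,5)))
ys,xs=np.nonzero(m); cols=range(xs.min(),xs.max()+1)
uv=[(c,ys[xs==c].min()) for c in cols]
P=plane("wrist",uv,.04)[:,:2]
A=np.c_[2*P,np.ones(len(P))]; s=np.linalg.lstsq(A,(P**2).sum(1),rcond=None)[0]; print("circle",s[:2].round(4),"r",np.sqrt(s[2]+s[0]**2+s[1]**2).round(4))
E
```

```text
[ 0.6242 -0.0765  0.1381]
circle [ 0.6245 -0.0755] r 0.0354
```

The circle fit puts the red coaster at (0.6245, -0.0755) with r = 35.4 mm, which matches the target. Lowering red.

apply_moves:
  steps:
    - [[0,0,0.03],[0,0,0],0]
    - [[0,0,0.06],[0,0,0],0]
    - [[0,0,0.07],[0,0,0],0]
    - [[0,0,0.06],[0,0,0],0]
    - [[0,0,0.04],[0,0,0],0]
    - [[0,0,0.015],[0,0,0],0]
    - [[0,0,0.01],[0,0,0],0]
    - [[0,0,0],[0,0,0],0]

```text
clock: 11.22
eef_pos: [0.6229, -0.0735, 0.0833]
tool_rot: [0.707, 0.707, -0.0, -0.0]
ft_force: [0.0, 0.2, -3.4]
grip_width: 0.0465
grasp_force: 62.3
```

apply_moves:
  steps:
    - [[0,0,0.005],[0,0,0],0]
    - [[0,0,0],[0,0,0],0]
    - [[0,0,0.005],[0,0,0],0]
    - [[0,0,0],[0,0,0],0]
    - [[0,0,0],[0,0,0],0]
    - [[0,0,0],[0,0,0],0]
    - [[0,0,0],[0,0,0],0]
    - [[0,0,0],[0,0,0],0]

```text
clock: 11.88
eef_pos: [0.6238, -0.0741, 0.0821]
tool_rot: [0.707, 0.707, 0.0, 0.001]
ft_force: [0.4, 0.6, 2.3]
grip_width: 0.0465
grasp_force: 62.7
```

apply_moves:
  steps:
    - [[0,0,0],[0,0,0],0.7]
    - [[0,0,0],[0,0,0],0.8]
    - [[0,0,0],[0,0,0],0.9]
    - [[0,0,0],[0,0,0],1]
    - [[0,0,0],[0,0,0],1]
    - [[0,0,-0.02],[0,0,0],1]
    - [[0,0,-0.05],[0,0,0],1]
    - [[0,0,-0.08],[0,0,0],1]

```text
clock: 12.55
eef_pos: [0.622, -0.0738, 0.1105]
tool_rot: [0.707, 0.707, -0.001, -0.001]
ft_force: [-0.4, -0.2, -0.2]
grip_width: 0.0856
grasp_force: 0.0
```

apply_moves:
  steps:
    - [[0,0,-0.12],[0,0,0],1]
    - [[0,0,-0.15],[0,0,0],1]
    - [[0,0,-0.15],[0,0,0],1]
    - [[0,0,-0.1],[0,0,0],1]
    - [[0.06,-0.05,0],[0,0,0],1]
    - [[0.13,-0.1,0],[0,0,0],1]
    - [[0.17,-0.12,0],[0,0,0],1]
    - [[0.18,-0.13,0],[0,0,0],1]

```text
clock: 13.22
eef_pos: [0.5443, 0.0322, 0.2164]
tool_rot: [0.708, 0.706, 0.001, 0.001]
ft_force: [0.7, 1.3, 1.4]
grip_width: 0.0854
grasp_force: 0.0
```

apply_moves:
  steps:
    - [[0.18,-0.13,0],[0,0,0],1]
    - [[0.18,-0.13,0],[0,0,0],1]
    - [[0.17,-0.13,0],[0,0,0],1]
    - [[0.14,-0.11,0],[0,0,0],1]
    - [[0.09,-0.07,0],[0,0,0],1]
    - [[0.05,-0.03,0],[0,0,0],1]
    - [[0,0,0],[0,0,0],1]
    - [[0,0,0],[0,0,0],1]

```text
clock: 13.88
eef_pos: [0.4292, 0.1886, 0.2161]
tool_rot: [0.707, 0.707, 0.001, 0.001]
ft_force: [-0.4, 0.1, -0.4]
grip_width: 0.0853
grasp_force: 0.0
```

```bash
python3 -c "
from workcell import camera
camera('wrist');camera('wrist')"; python3 look.py w4
```

```text
t 13.98 tcp [0.4296 0.1877 0.2156] rot [0.708 0.707 0.    0.   ] w 0.0853 F [0.3 0.2 0.6] 0.0
blue [438. 231.] [416, 204, 64, 64, 1226] z=.04: [0.5945 0.1461] diam 0.0675 | z=.084: [0.5705 0.1633] diam 0.0577 Zdepth 0.041
blue [504. 273.] [482, 254, 44, 38, 1293] z=.04: [0.6753 0.0976] diam 0.0501 | z=.084: [0.6396 0.1218] diam 0.0428 Zdepth 0.123
yellow [270. 194.] [250, 173, 41, 43, 1446] z=.04: [0.4237 0.1851] diam 0.0399 | z=.084: [0.4247 0.1965] diam 0.034 Zdepth 0.083
green [457. 315.] [434, 303, 42, 28, 694] z=.04: [0.6327 0.0448] diam 0.0489 | z=.084: [0.6032 0.0768] diam 0.0417 Zdepth 0.04
```

Yellow bottle is at (0.4245, 0.196), and the TCP is 5 and 8 mm off. I'll correct that and descend.

apply_moves:
  steps:
    - [[0.04,-0.025,0.05],[0,0,0],1]
    - [[0,0,0.15],[0,0,0],1]
    - [[0,0,0.17],[0,0,0],1]
    - [[0,0,0.17],[0,0,0],1]
    - [[0,0,0.16],[0,0,0],1]
    - [[0,0,0.11],[0,0,0],1]
    - [[0,0,0.05],[0,0,0],1]
    - [[0,0,0.015],[0,0,0],1]

```text
clock: 14.7
eef_pos: [0.4226, 0.1945, 0.0377]
tool_rot: [0.708, 0.706, -0.003, -0.001]
ft_force: [-0.3, 1.0, 0.4]
grip_width: 0.0856
grasp_force: 0.0
```

apply_moves:
  steps:
    - [[0,0,0],[0,0,0],1]
    - [[0,0,0],[0,0,0],0]
    - [[0,0,0],[0,0,0],0]
    - [[0,0,0],[0,0,0],0]
    - [[0,0,0],[0,0,0],0]
    - [[0,0,0],[0,0,0],0]
    - [[0,0,0],[0,0,0],0]
    - [[0,0,0],[0,0,0],0]

```text
clock: 15.37
eef_pos: [0.4245, 0.1968, 0.0418]
tool_rot: [0.707, 0.707, 0.001, 0.001]
ft_force: [-1.4, -1.1, 5.0]
grip_width: 0.0462
grasp_force: 61.3
```

apply_moves:
  steps:
    - [[0,0,-0.02],[0,0,0],0]
    - [[0,0,-0.05],[0,0,0],0]
    - [[0,0,-0.08],[0,0,0],0]
    - [[0,0,-0.12],[0,0,0],0]
    - [[0,0,-0.14],[0,0,0],0]
    - [[0,0,-0.14],[0,0,0],0]
    - [[0,0,-0.1],[0,0,0],0]
    - [[0,0,-0.05],[0,0,0],0]

```text
clock: 16.03
eef_pos: [0.4249, 0.1971, 0.1839]
tool_rot: [0.707, 0.707, 0.003, 0.001]
ft_force: [0.7, 0.1, -2.1]
grip_width: 0.0464
grasp_force: 61.9
```

apply_moves:
  steps:
    - [[-0.04,0.02,0],[0,0,0],0]
    - [[-0.08,0.05,0],[0,0,0],0]
    - [[-0.12,0.07,0],[0,0,0],0]
    - [[-0.15,0.085,0],[0,0,0],0]
    - [[-0.15,0.085,0],[0,0,0],0]
    - [[-0.15,0.085,0],[0,0,0],0]
    - [[-0.15,0.085,0],[0,0,0],0]
    - [[-0.15,0.085,0],[0,0,0],0]

```text
clock: 16.7
eef_pos: [0.5364, -0.0038, 0.1791]
tool_rot: [0.707, 0.707, -0.001, -0.001]
ft_force: [0.3, 0.6, -2.2]
grip_width: 0.0461
grasp_force: 61.9
```

apply_moves:
  steps:
    - [[-0.15,0.085,0],[0,0,0],0]
    - [[-0.15,0.085,0],[0,0,0],0]
    - [[-0.15,0.085,0],[0,0,0],0]
    - [[-0.15,0.085,0],[0,0,0],0]
    - [[-0.14,0.085,0],[0,0,0],0]
    - [[-0.1,0.06,0],[0,0,0],0]
    - [[-0.07,0.04,0],[0,0,0],0]
    - [[-0.03,0.02,0],[0,0,0],0]

```text
clock: 17.37
eef_pos: [0.6454, -0.1927, 0.178]
tool_rot: [0.708, 0.706, -0.001, -0.001]
ft_force: [0.0, 0.5, -1.5]
grip_width: 0.0464
grasp_force: 61.9
```

```bash
cat > circ.py <<'E'
from h import *
import sys
from workcell import camera,bot
a,b=HUE[sys.argv[1]]
for _ in range(3): camera("wrist")
print(bot.get_obs()['eef_pos'].round(4)); p,_=camera("wrist"); cv2.imwrite(f"pics/circ_{sys.argv[1]}.png",p[:,:,::-1])
h=cv2.cvtColor(p,cv2.COLOR_RGB2HSV).astype(int);H=h[...,0]
m=((H>=a)&(H<=b))&(h[...,1]>120)&(h[...,2]>25); m[250:]=0; m=cv2.morphologyEx(m.astype(np.uint8),cv2.MORPH_OPEN,np.ones((5,5)))
k,l,s,_=cv2.connectedComponentsWithStats(m); m=l==1+np.argmax(s[1:,4])
ys,xs=np.nonzero(m); print(xs.min(),xs.max(),ys.min(),ys.max())
P=plane("wrist",[(c,ys[xs==c].min()) for c in range(xs.min(),xs.max()+1)],.04)[:,:2]
A=np.c_[2*P,np.ones(len(P))]; s=np.linalg.lstsq(A,(P**2).sum(1),rcond=None)[0]; print("circle",s[:2].round(4),"r",np.sqrt(s[2]+s[0]**2+s[1]**2).round(4))
E
python3 circ.py yellow
```

```text
[ 0.6448 -0.1897  0.1789]
238 319 164 225
circle [ 0.6465 -0.1912] r 0.0355
```

View pics/circ_yellow.png

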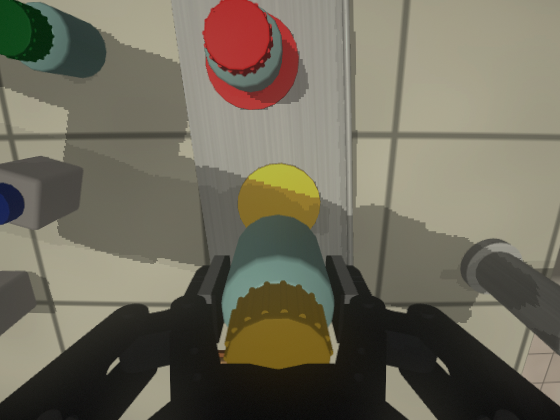

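The yellow coaster circle (238–319, centre ≈ (279,203)) lines up with the held bottle. Red stands within its coaster at (240,45). Lowering yellow with a 1 mm correction.

apply_moves:
  steps:
    - [[-0.006,0.005,0.03],[0,0,0],0]
    - [[0,0,0.08],[0,0,0],0]
    - [[0,0,0.1],[0,0,0],0]
    - [[0,0,0.1],[0,0,0],0]
    - [[0,0,0.08],[0,0,0],0]
    - [[0,0,0.05],[0,0,0],0]
    - [[0,0,0.03],[0,0,0],0]
    - [[0,0,0.01],[0,0,0],0]

```text
clock: 18.23
eef_pos: [0.646, -0.1899, 0.0833]
tool_rot: [0.707, 0.707, -0.0, -0.001]
ft_force: [0.0, -0.5, -1.3]
grip_width: 0.0465
grasp_force: 61.9
```

apply_moves:
  steps:
    - [[0,0,0],[0,0,0],0]
    - [[0,0,0.005],[0,0,0],0]
    - [[0,0,0],[0,0,0],0]
    - [[0,0,0.005],[0,0,0],0]
    - [[0,0,0],[0,0,0],0]
    - [[0,0,0],[0,0,0],0]
    - [[0,0,0],[0,0,0],0]
    - [[0,0,0],[0,0,0],0]

```text
clock: 18.9
eef_pos: [0.6467, -0.1908, 0.0824]
tool_rot: [0.707, 0.707, 0.0, 0.0]
ft_force: [-0.7, 0.0, -2.7]
grip_width: 0.046
grasp_force: 61.9
```

apply_moves:
  steps:
    - [[0,0,0.004],[0,0,0],0]
    - [[0,0,0],[0,0,0],0]
    - [[0,0,0.004],[0,0,0],0]
    - [[0,0,0],[0,0,0],0]
    - [[0,0,0],[0,0,0],0]
    - [[0,0,0],[0,0,0],0]
    - [[0,0,0],[0,0,0],0]
    - [[0,0,0],[0,0,0],0]

```text
clock: 19.57
eef_pos: [0.6468, -0.1909, 0.0819]
tool_rot: [0.707, 0.707, 0.0, 0.0]
ft_force: [-2.4, 0.6, 5.8]
grip_width: 0.0464
grasp_force: 62.6
```

apply_moves:
  steps:
    - [[0,0,0],[0,0,0],0.7]
    - [[0,0,0],[0,0,0],0.8]
    - [[0,0,0],[0,0,0],0.9]
    - [[0,0,0],[0,0,0],1]
    - [[0,0,0],[0,0,0],1]
    - [[0,0,-0.02],[0,0,0],1]
    - [[0,0,-0.05],[0,0,0],1]
    - [[0,0,-0.08],[0,0,0],1]

```text
clock: 20.23
eef_pos: [0.6455, -0.1904, 0.1097]
tool_rot: [0.707, 0.707, -0.001, -0.002]
ft_force: [-0.7, 0.0, -0.4]
grip_width: 0.0853
grasp_force: 0.0
```

apply_moves:
  steps:
    - [[0,0,-0.12],[0,0,0],1]
    - [[0,0,-0.15],[0,0,0],1]
    - [[0,0,-0.15],[0,0,0],1]
    - [[0,0,-0.11],[0,0,0],1]
    - [[0.05,-0.07,0],[0,0,0],1]
    - [[0.09,-0.12,0],[0,0,0],1]
    - [[0.11,-0.14,0],[0,0,0],1]
    - [[0.11,-0.15,0],[0,0,0],1]

```text
clock: 20.9
eef_pos: [0.5502, -0.1184, 0.2176]
tool_rot: [0.707, 0.707, 0.001, 0.001]
ft_force: [-0.1, 1.3, -0.0]
grip_width: 0.0855
grasp_force: 0.0
```

apply_moves:
  steps:
    - [[0.11,-0.14,0],[0,0,0],1]
    - [[0.09,-0.12,0],[0,0,0],1]
    - [[0.07,-0.09,0],[0,0,0],1]
    - [[0.035,-0.05,0],[0,0,0],1]
    - [[0,0,0],[0,0,0],1]
    - [[0,0,0],[0,0,0],1]
    - [[0,0,0],[0,0,0],1]
    - [[0,0,0],[0,0,0],1]

```text
clock: 21.57
eef_pos: [0.4717, -0.0583, 0.217]
tool_rot: [0.707, 0.707, 0.0, 0.001]
ft_force: [-0.1, -1.3, 0.9]
grip_width: 0.0855
grasp_force: 0.0
```

```bash
python3 look.py w5
```

```text
t 21.57 tcp [ 0.4717 -0.0583  0.217 ] rot [0.707 0.707 0.    0.001] w 0.0855 F [-0.1 -1.3  0.9] 0.0
blue [232. 325.] [218, 313, 30, 25, 598] z=.04: [ 0.422  -0.2125] diam 0.0338 | z=.084: [ 0.4294 -0.179 ] diam 0.0289 Zdepth 0.083
red [419. 201.] [394, 174, 68, 68, 1375] z=.04: [ 0.6129 -0.068 ] diam 0.0694 | z=.084: [ 0.5925 -0.0556] diam 0.0593 Zdepth 0.043
red [471. 236.] [443, 212, 57, 49, 2150] z=.04: [ 0.6735 -0.1057] diam 0.0612 | z=.084: [ 0.6443 -0.0878] diam 0.0523 Zdepth 0.121
yellow [440. 288.] [416, 278, 48, 26, 641] z=.04: [ 0.6502 -0.1664] diam 0.0539 | z=.084: [ 0.6244 -0.1396] diam 0.0461 Zdepth 0.039
green [441. 103.] [404, 63, 75, 80, 4726] z=.04: [0.622  0.0249] diam 0.07 | z=.084: [0.6002 0.0238] diam 0.0598 Zdepth 0.039
green [275. 204.] [255, 186, 40, 35, 1120] z=.04: [ 0.4701 -0.071 ] diam 0.0394 | z=.084: [ 0.4705 -0.0581] diam 0.0336 Zdepth 0.083
```

apply_moves:
  steps:
    - [[0,-0.005,0.08],[0,0,0],1]
    - [[0,0,0.15],[0,0,0],1]
    - [[0,0,0.17],[0,0,0],1]
    - [[0,0,0.17],[0,0,0],1]
    - [[0,0,0.15],[0,0,0],1]
    - [[0,0,0.1],[0,0,0],1]
    - [[0,0,0.04],[0,0,0],1]
    - [[0,0,0.015],[0,0,0],1]

```text
clock: 22.28
eef_pos: [0.4687, -0.058, 0.0399]
tool_rot: [0.707, 0.707, -0.001, -0.002]
ft_force: [-0.4, 0.5, 0.2]
grip_width: 0.0856
grasp_force: 0.0
```

apply_moves:
  steps:
    - [[0,0,0],[0,0,0],1]
    - [[0,0,0],[0,0,0],0]
    - [[0,0,0],[0,0,0],0]
    - [[0,0,0],[0,0,0],0]
    - [[0,0,0],[0,0,0],0]
    - [[0,0,0],[0,0,0],0]
    - [[0,0,0],[0,0,0],0]
    - [[0,0,0],[0,0,0],0]

```text
clock: 22.95
eef_pos: [0.4707, -0.0579, 0.0434]
tool_rot: [0.707, 0.707, 0.001, 0.001]
ft_force: [-1.2, -0.0, 5.1]
grip_width: 0.0463
grasp_force: 61.7
```

apply_moves:
  steps:
    - [[0,0,-0.02],[0,0,0],0]
    - [[0,0,-0.05],[0,0,0],0]
    - [[0,0,-0.08],[0,0,0],0]
    - [[0,0,-0.12],[0,0,0],0]
    - [[0,0,-0.14],[0,0,0],0]
    - [[0,0,-0.14],[0,0,0],0]
    - [[0,0,-0.1],[0,0,0],0]
    - [[0,0,-0.05],[0,0,0],0]

```text
clock: 23.62
eef_pos: [0.471, -0.0579, 0.1853]
tool_rot: [0.707, 0.707, 0.002, 0.002]
ft_force: [0.2, 0.2, -1.6]
grip_width: 0.0459
grasp_force: 61.9
```

apply_moves:
  steps:
    - [[0.015,0.03,0],[0,0,0],0]
    - [[0.045,0.08,0],[0,0,0],0]
    - [[0.07,0.13,0],[0,0,0],0]
    - [[0.09,0.16,0],[0,0,0],0]
    - [[0.085,0.155,0],[0,0,0],0]
    - [[0.06,0.11,0],[0,0,0],0]
    - [[0.035,0.065,0],[0,0,0],0]
    - [[0.015,0.027,0],[0,0,0],0]

```text
clock: 24.28
eef_pos: [0.6225, 0.027, 0.1795]
tool_rot: [0.706, 0.708, -0.0, -0.001]
ft_force: [-0.5, -0.3, -2.6]
grip_width: 0.046
grasp_force: 62.1
```

```bash
python3 circ.py green
```

```text
[0.6202 0.0253 0.1803]
240 320 163 225
circle [0.6229 0.0235] r 0.035
```

View pics/circ_green.png

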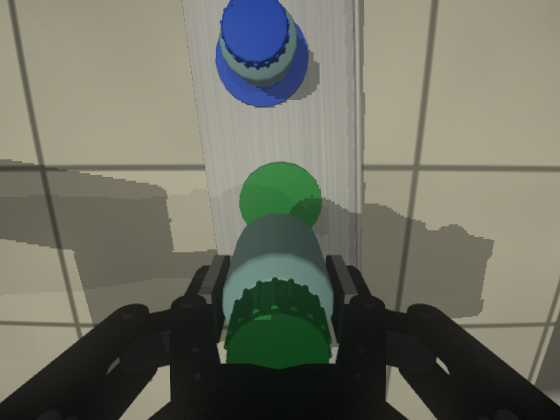

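The green coaster circle (240–320) is centred under the held bottle, and blue stands on its coaster at (260,50). Lowering green.

apply_moves:
  steps:
    - [[-0.004,0.005,0.03],[0,0,0],0]
    - [[0,0,0.08],[0,0,0],0]
    - [[0,0,0.1],[0,0,0],0]
    - [[0,0,0.1],[0,0,0],0]
    - [[0,0,0.08],[0,0,0],0]
    - [[0,0,0.05],[0,0,0],0]
    - [[0,0,0.03],[0,0,0],0]
    - [[0,0,0.01],[0,0,0],0]

```text
clock: 25.15
eef_pos: [0.6211, 0.024, 0.0848]
tool_rot: [0.707, 0.707, -0.001, -0.001]
ft_force: [-0.7, 0.1, -2.5]
grip_width: 0.0463
grasp_force: 62.1
```

apply_moves:
  steps:
    - [[0,0,0],[0,0,0],0]
    - [[0,0,0.005],[0,0,0],0]
    - [[0,0,0],[0,0,0],0]
    - [[0,0,0.005],[0,0,0],0]
    - [[0,0,0],[0,0,0],0]
    - [[0,0,0],[0,0,0],0]
    - [[0,0,0],[0,0,0],0]
    - [[0,0,0],[0,0,0],0]

```text
clock: 25.82
eef_pos: [0.6221, 0.0245, 0.0838]
tool_rot: [0.707, 0.707, 0.0, 0.0]
ft_force: [0.5, 0.0, -1.8]
grip_width: 0.0462
grasp_force: 62.1
```

apply_moves:
  steps:
    - [[0,0,0.004],[0,0,0],0]
    - [[0,0,0],[0,0,0],0]
    - [[0,0,0.003],[0,0,0],0]
    - [[0,0,0],[0,0,0],0]
    - [[0,0,0],[0,0,0],0]
    - [[0,0,0],[0,0,0],0]
    - [[0,0,0],[0,0,0],0]
    - [[0,0,0],[0,0,0],0]

```text
clock: 26.48
eef_pos: [0.6222, 0.0245, 0.0834]
tool_rot: [0.707, 0.707, 0.0, 0.0]
ft_force: [-3.3, -0.6, 5.6]
grip_width: 0.0463
grasp_force: 62.9
```

Contact. Releasing, rising and backing off so the fixed cameras can check.

apply_moves:
  steps:
    - [[0,0,0],[0,0,0],0.7]
    - [[0,0,0],[0,0,0],0.8]
    - [[0,0,0],[0,0,0],0.9]
    - [[0,0,0],[0,0,0],1]
    - [[0,0,0],[0,0,0],1]
    - [[0,0,-0.02],[0,0,0],1]
    - [[0,0,-0.05],[0,0,0],1]
    - [[0,0,-0.08],[0,0,0],1]

```text
clock: 27.15
eef_pos: [0.6209, 0.0244, 0.1115]
tool_rot: [0.707, 0.707, -0.001, -0.001]
ft_force: [-0.4, 0.2, 0.7]
grip_width: 0.0855
grasp_force: 0.0
```

apply_moves:
  steps:
    - [[0,0,-0.12],[0,0,0],1]
    - [[0,0,-0.17],[0,0,0],1]
    - [[0,0,-0.18],[0,0,0],1]
    - [[0,0,-0.18],[0,0,0],1]
    - [[0,-0.08,-0.1],[0,0,0],1]
    - [[0,-0.15,-0.05],[0,0,0],1]
    - [[0,-0.17,0],[0,0,0],1]
    - [[0,-0.17,0],[0,0,0],1]

```text
clock: 27.82
eef_pos: [0.5077, 0.0245, 0.2743]
tool_rot: [0.707, 0.707, 0.001, 0.001]
ft_force: [-0.8, -1.3, 0.2]
grip_width: 0.0856
grasp_force: 0.0
```

apply_moves:
  steps:
    - [[0,-0.15,0],[0,0,0],1]
    - [[0,-0.1,0],[0,0,0],1]
    - [[0,-0.05,0],[0,0,0],1]
    - [[0,0,0],[0,0,0],1]
    - [[0,0,0],[0,0,0],1]
    - [[0,0,0],[0,0,0],1]
    - [[0,0,0],[0,0,0],1]
    - [[0,0,0],[0,0,0],1]

```text
clock: 28.48
eef_pos: [0.449, 0.0244, 0.2719]
tool_rot: [0.707, 0.707, -0.0, -0.0]
ft_force: [-0.2, 0.4, 0.3]
grip_width: 0.0854
grasp_force: 0.0
```

```bash
python3 - <<'E'
from h import *
from workcell import camera
I={n:camera(n)[0] for n in("scene","side")}
for n in I: cv2.imwrite(f"pics/end_{n}.png",I[n][:,:,::-1])
cv2.imwrite("pics/end.png",np.hstack([cv2.resize(I['scene'][130:310,120:400],(400,257)),cv2.resize(I['side'][130:370,180:460],(400,343))[:257]])[:,:,::-1])
for n in I:
    for c in HUE:
        for u,s in blobs(n,I[n],c,60): print(n,c,u.round(1),s.tolist())
E
```

```text
scene blue [137.4  57.5] [111, 30, 52, 58, 2053]
scene blue [101.5  53.5] [92, 40, 19, 26, 317]
scene blue [185.7 101.5] [175, 95, 22, 14, 109]
scene blue [229.6 179.3] [225, 174, 10, 11, 93]
scene blue [324.  260.7] [316, 252, 18, 19, 270]
scene blue [317.7 288. ] [304, 272, 33, 26, 279]
scene red [207.2 151.4] [202, 147, 11, 10, 90]
scene red [223.7 231.1] [216, 223, 17, 17, 239]
scene red [225.7 259.5] [211, 247, 32, 21, 257]
scene yellow [553.2 209.8] [543, 185, 17, 42, 418]
scene yellow [171.5 221. ] [163, 213, 18, 17, 233]
scene yellow [180.  248.2] [163, 234, 31, 23, 242]
scene green [265.7 245.4] [258, 237, 16, 18, 234]
scene green [267.6 274.3] [252, 261, 31, 22, 246]
side blue [298.5 194.6] [287, 190, 23, 8, 74]
side blue [305.9 265.6] [300, 260, 13, 13, 124]
side red [351.9 203.7] [346, 198, 13, 12, 136]
side red [350.5 233.1] [336, 225, 28, 14, 129]
side red [304.2 318.6] [297, 311, 16, 17, 214]
side yellow [ 84.8 150. ] [71, 120, 31, 56, 1117]
side yellow [392.8 225.6] [386, 219, 15, 14, 182]
side yellow [385.6 255.8] [372, 245, 31, 18, 181]
side green [327.7 185.9] [323, 181, 11, 10, 85]
```

View pics/end_scene.png

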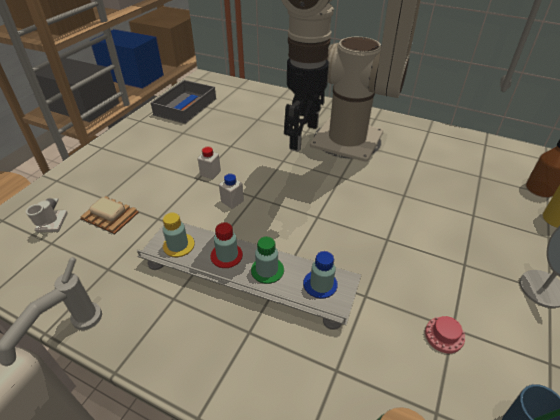

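View pics/end_side.png

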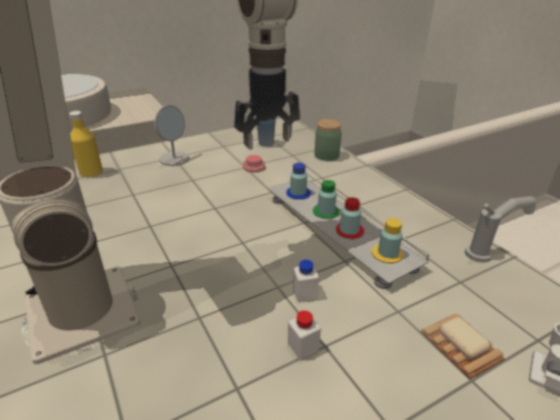

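Both views show all four bottles upright on matching coasters, with caps at (172,221), (224,231), (266,245), (324,261) in the scene view. The squares haven't moved. One numeric check of the centring, then I'll hand in.

```bash
python3 - <<'E'
from h import *
co={'red':((226.1,255.1),(349.6,229.6)),'yellow':((178.2,244.7),(386.9,252.4)),'green':((266.9,269.9),(325.6,210.5))}
bo={'red':((223.7,231.1),(351.9,203.7)),'yellow':((171.5,221.0),(392.8,225.6)),'green':((265.7,245.4),(327.7,185.9))}
for k in co: print(k,((axis(*bo[k])-axis(*co[k]))*1000).round(1),'mm')
u=[324.0,260.7]; print('blue', ((plane('scene',[u],.118)-plane('scene',[[319.9,283.8]],.04))[0]*1000).round(1), 'ref green',((plane('scene',[[265.7,245.4]],.118)-plane('scene',[[266.9,269.9]],.04))[0]*1000).round(1))
E
```

```text
red [-1.8  0.9] mm
yellow [-4.7 -6.8] mm
green [-0.7 -1.4] mm
blue [ 2.   3.2 78. ] ref green [ 0.4 -0.8 78. ]
```

Yellow's two camera bearings are nearly parallel, so that difference is ill-conditioned. I'll check by plane in each view instead.

```bash
python3 - <<'E'
from h import *
D={'scene':dict(yellow=((171.5,221),(178.2,244.7)),red=((223.7,231.1),(226.1,255.1)),green=((265.7,245.4),(266.9,269.9)),blue=((324,260.7),(319.9,283.8))),
'side':dict(yellow=((392.8,225.6),(386.9,252.4)),red=((351.9,203.7),(349.6,229.6)),green=((327.7,185.9),(325.6,210.5)))}
for n in D:
  for k,(b,c) in D[n].items(): print(n,k,((plane(n,[b],.118)-plane(n,[c],.04))[0,:2]*1000).round(1))
E
```

```text
scene yellow [2.6 0.7]
scene red [0.6 2.7]
scene green [ 0.4 -0.8]
scene blue [2.  3.2]
side yellow [-0.4 -3. ]
side red [-3.4 -1. ]
side green [-2.5 -3.7]
```

All four bottles are within about 3 mm of centre. Handing in.

```bash
python3 -c "
from workcell import bot
print(bot.job_done(), bot.get_obs()['clock'])"
```

```text
the job is handed in; nothing more can be done
the job is handed in; nothing more can be done
```

All four glass bottles stand upright on their matching coasters, each within about 4 mm of centre; the square bottles were not moved, and the job was handed in at about 29 s.

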